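# Set the blank heat selector of a bottle warmer by its clicks

## Task

Stand the green-labelled dropper bottle fully home in the warmer's empty well. Then set the heat on the unmarked black selector knob: turn it anticlockwise, gently, until it meets its end stop, without forcing it there, and come back clockwise exactly three clicks. Then press the green start button fully in, let go of everything, and leave the other bottles alone.

Things in the scene. Friction and masses are not known exactly. Their poses are not given: they have to be found in the camera images.
- green_mid (a point): Centre (half-way up) of the green-labelled white dropper bottle to be warmed; z up along it. Loose, 45 to 90 g, 100 mm high: round body 32 mm in diameter over the lowest 56 mm, then a dropper top (green collar 23 mm, hard white bulb 17 mm in diameter). Starts upright on the table; two like bottles, purple and blue label, stand at least 70 mm from it.
- green_foot (a point): Centre of the underside of the same bottle, 50 mm below green_mid.
- warmer: The bottle warmer, fixed, white, 228 x 270 mm; origin on the table under its middle, x from its front to its back, y to its left as seen from the robot, z up. Front half: control box, top panel 80 mm above the table, with knob and button. Back half: aluminium block, top 60 mm above the table, three wells in a row, 65 mm apart along y; the right and middle ones hold orange-labelled bottles.
- empty_well (a point): Centre of the mouth of the empty well, the left-hand one of the three, level with the block's top, 60 mm above the table; axes as the warmer's. The well is round, 36 mm in diameter, 25 mm deep, its rim chamfered. A bottle standing home in it has its foot 25 mm below this point.
- selector_axis (a point): On the axis of the heat selector knob, 15 mm above the panel. This point belongs to the housing and does not turn with the knob; axes as the warmer's. The knob is black, blank, twelve-sided, 36 mm across its flats, reaches from 2 to 28 mm above the panel and turns about the vertical. In every click position a pair of its flats faces the warmer's front and back (x).
- selector_foot (a point): Knob axis at the panel (on the housing too). 8 positions, 30 degrees apart; a sprung click resists by about 0.2 N m on leaving one, fading to none half-way; let go, the knob falls into the nearest. It starts 2 to 4 clicks clockwise of the last anticlockwise one. 6 degrees beyond that an inner lug (stop_lug, 25 mm from the axis) meets the hard end stop (stop_pin); over 0.6 N m there breaks it.
- start (a joint): Travel of the green start button, 28 mm in diameter, on the same panel: 0 out, 0.006 m fully in. Sprung, about 5 N fully in; it springs back.
- start_top (a point): Centre of the top face of the start button (moves with it); the button goes down along z. 115 mm to the left (+y of the warmer) of the selector's axis.
- purple_mid (a point): Centre (half-way up) of the purple-labelled bottle on the table, a bystander of the same size.
- blue_mid (a point): Centre (half-way up) of the blue-labelled bottle on the table, a bystander of the same size.
- warm_a_mid (a point): Centre (half-way up) of the orange-labelled bottle in the right-hand well, a bystander of the same size.
- warm_b_mid (a point): Centre (half-way up) of the orange-labelled bottle in the middle well, a bystander of the same size.
Things that resemble listed ones, but are neither listed nor needed, are in the scene too. Leave any pink or yellow look-alike of the part that bears purple_mid alone.

How it is judged:
By the outcome, as a careful person would: the job done as asked, in the order asked, and still so for the second after the job is handed in, with the robot touching nothing.
It also fails if it takes over 72 s, if anything falls off the work surface, if the arm or the gripper's body presses on something with over 40 N, if the wrist force passes 120 N, or if a joint passes its speed limit or range.

## Robot

A 7-joint arm with a two-finger parallel gripper is mounted at the origin on the work surface. World frame = base frame: x ahead of the robot, y to its left, z up, the work surface at z = 0. Lengths are in m, angles in rad, forces in N, time in s.
With the tool pointing down it reaches from about 0.425 to 0.825 m from the base axis. Payload 3.6 kg.
Tool frame: the origin (TCP) lies at the very end of the fingers, on their centre line; the grasp point (between the pads) lies 19 mm behind it; z points along the fingers, y is the line along which they close (so a half turn about z gives the same grasp; the last joint's range is limited). The gripper opens to 93 mm and grips with 3 to 60 N. Pads are 15 mm wide; open, the fingers measure 128 mm over their backs; the gripper's body (75 mm by 188 mm) begins 65 mm behind the grasp point.
Start: joints at [1.129, 0.615, -0.013, 1.423, 0.008, 1.103, -0.04], TCP at [0.262, -0.595, 0.219] pointing down, gripper open.
Joint ranges: [-3.12, 3.12], [-0.3, 2.06], [-1.34, 1.32], [0.26, 2.42], [-1.36, 4.5], [0.01, 1.98], [-2.84, 2.84]. Speed limits (rad/s): [2.79, 2.79, 3.14, 3.14, 3.14, 3.14, 3.14].

## Interface

Orientations are given as a 3x3 rotation matrix whose columns are the frame's x, y, z axes.
In Python, from rig import r, imaging, order gives the robot as it stands. The module is installed in compiled form; this text tells all that it offers.
- The arm moves only by the tool jog_arm, never from a script. Its argument "increments" is a list of rows, each a list of 7 numbers: the shift along the world's x, y, z normalised to -1 to 1, where 1 is 0.1 m, then the turn, a rotation vector about the world's x, y, z normalised to -1 to 1, where 1 is 90 degrees, then the finger opening in mm, from 0 to 93. In form: [[dx, dy, dz, rx, ry, rz, gripper], ...]. A call has 1 to 10 rows; each row is the pose to reach, as a shift and turn from the pose commanded when the call began; what a row does not reach only later rows make up. A row lasts 1/12 s, in which the tool goes at most 41.7 mm and 7.16 degrees, less where a joint would pass 70% of its speed; a pose out of reach is approached as far as the arm can. A call with a number of a shift or a turn outside -1 to 1 is refused whole. A call with a gripper value outside its range is refused whole. The fingers move at their own pace and stop on an object; "squeeze" is the grip in N (left out, the last holds). Time passes only in rows, so rows that repeat a pose let the fingers close. It gives the time, the measured TCP pose, the force, the opening and the grip force at its end, in the units of the state.
- r.read_state(): the state, without advancing time (a new reading comes with each control period).
- imaging.get_image(name): name is "scene" or "top"; returns (picture, depth): 480x640x3 uint8, blue, green, red; 480x640 float32, m along the optical axis (not along the pixel's ray), 0 where there is no reading.
- imaging.get_calibration(name): a dict with "fx", "fy", "cx", "cy" (pixels), "D" ([k1, k2, p1, p2, k3] as OpenCV has them; the pictures are not rectified), "pose" (4x4, takes a point from camera to world coordinates). Camera axes: x right, y up, looking along -z (the intrinsics and any distortion apply to the point x, -y, -z); pixel columns grow to the right and rows downward; lengths in m; the calibration is good to about 2 mm. A picture is of the moment at which its call begins. get_calibration takes no time and is no camera call.
- order.hand_in(): hands the job in; it is judged then, once.
The state is a dict: "time_s": time; "joint_pos": joint angles; "qvel": joint speeds; "joint_torque": joint torques, N m; "position": TCP position; "orientation": TCP orientation; "force": force on the tool from outside, world axes, zero at the start; "wrist_torque": the same for the moment, N m; "opening": finger opening in m; "grasp_force": force on a finger pad.
Only numpy, scipy, OpenCV 4.12 (cv2) and the standard library are available. Lean on these libraries where they do the work, as an engineer would, in place of code of your own. Each camera call takes 0.05 s, during which the arm holds its last target. There are 200 camera calls.

## Working session

There is one attempt and no reset: what is moved stays moved. The work goes in short steps, Python scripts to look and compute and a tool call to move; the robot and the scene stay as the last step left them, time stands still between calls to the robot, and variables do not carry over. Pictures are saved under pics/ and viewed, at most 10 in all, crops included, and the job is handed in when it is done.

Besides the shell and the picture viewer there is one more tool, called after "Call:" as name(argument=value, ...), one argument or row to a line, values as JSON. jog_arm: Moves the arm, as the interface text tells. Its arguments: {"type":"object","properties":{"increments":{"type":"array"},"squeeze":{"type":"number"}},"required":["increments"]}

```bash
mkdir -p pics; cat > h.py <<'E'
import numpy as np, cv2
from rig import r, imaging, order
def grab(n):
    p,d=imaging.get_image(n); c=imaging.get_calibration(n); return p,d,c
def world(px,d,c):
    px=np.atleast_2d(np.float64(px)); d=np.atleast_1d(d)
    K=np.array([[c['fx'],0,c['cx']],[0,c['fy'],c['cy']],[0,0,1.]])
    n=cv2.undistortPoints(px.reshape(-1,1,2),K,np.array(c['D'],float)).reshape(-1,2)
    P=np.c_[n[:,0]*d,-n[:,1]*d,-d,np.ones(len(d))]
    return (P@np.array(c['pose']).T)[:,:3]
def cloud(d,c):
    v,u=np.mgrid[0:480,0:640]
    return world(np.c_[u.ravel(),v.ravel()],d.ravel(),c).reshape(480,640,3)
E
python3 - <<'E'
from h import *
for n in ("scene","top"):
    p,d,c=grab(n); cv2.imwrite(f"pics/{n}0.png",p); np.savez(f"{n}0.npz",p=p,d=d)
    print(n,np.round(c['pose'],3).tolist(),c['fx'])
s=r.read_state(); print(s['position'],np.round(s['orientation'],3).tolist(),s['time_s'],s['opening'],s['force'])
E
```

```text
scene [[0.646, -0.598, 0.474, 0.915], [0.763, 0.51, -0.397, -0.261], [-0.004, 0.618, 0.786, 0.756], [0.0, 0.0, 0.0, 1.0]] 519.3951709534831
top [[0.009, 0.99, -0.142, 0.38], [-1.0, 0.012, 0.023, 0.088], [0.025, 0.142, 0.99, 1.101], [0.0, 0.0, 0.0, 1.0]] 486.4230580640964
[ 0.26167092 -0.59421601  0.2176252 ] [[0.915, 0.403, -0.001], [0.403, -0.915, 0.002], [-0.0, -0.002, -1.0]] 0.1 0.0934274428541507 [ 0.18602473 -1.10458049  0.70403753]
```

View pics/scene0.png

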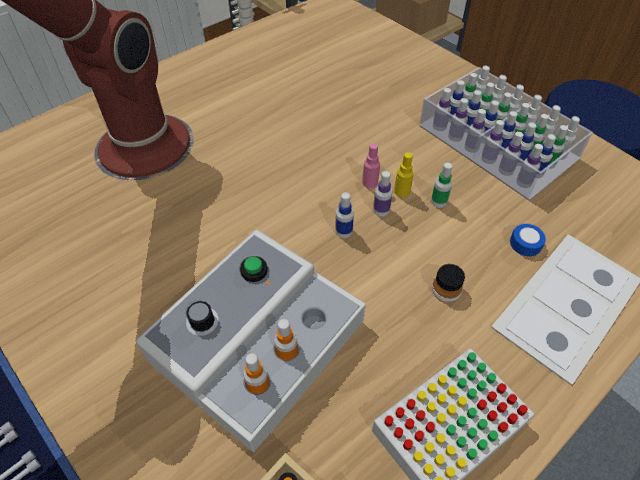

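View pics/top0.png

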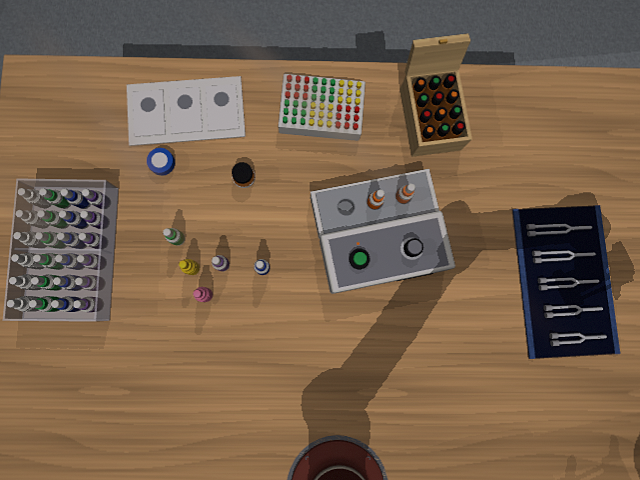

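The scene view shows the lone green bottle at (442,187), with purple at (383,195), blue at (344,216), pink at (371,167) and yellow at (404,176). The knob is at (201,318), the button at (254,266) and the empty well at (314,317). In the top view they are green (173,236), knob (412,247), button (360,258) and well (346,206).

The other green-topped bottles are in the rack: top (40-100,190-305), scene (430-580,70-190). Only the one standing on the table, at least 70 mm from purple and blue, fits the description.

```bash
python3 - <<'E'
from h import *
Z={n:np.load(n+"0.npz") for n in("scene","top")}
C={n:imaging.get_calibration(n) for n in Z}
W={n:cloud(Z[n]['d'],C[n]) for n in Z}
def reg(n,u,v,rad,zlo,zhi,f=None):
    m=np.zeros((480,640),bool); m[v-rad:v+rad,u-rad:u+rad]=1
    w=W[n]; m&=(w[...,2]>zlo)&(w[...,2]<zhi)&(Z[n]['d']>0)
    if f is not None: m&=f(Z[n]['p'].astype(int))
    q=w[m]; 
    if len(q)==0: return None
    (cc,rr)=cv2.minEnclosingCircle(q[:,:2].astype(np.float32))
    return len(q),np.round(q.mean(0),4),np.round(cc,4),round(rr,4)
green=lambda p:(p[...,1]>1.4*p[...,2])&(p[...,1]>1.2*p[...,0])
dark=lambda p:p.max(-1)<70
S={'scene':dict(green=(442,180),purple=(383,190),blue=(344,212),knob=(201,316),but=(254,266),A=(255,370),B=(286,338)),
'top':dict(green=(173,236),purple=(219,262),blue=(261,267),pink=(202,295),yellow=(189,267),knob=(412,247),but=(360,258),A=(405,193),B=(376,199))}
for n in S:
  for k,(u,v) in S[n].items():
    if k=='knob': print(n,k,reg(n,u,v,25,.100,.115), )
    elif k=='but': print(n,k,reg(n,u,v,20,.081,.12,green))
    elif k in'AB': print(n,k,reg(n,u,v,28 if n=='scene' else 12,.118,.14))
    else: print(n,k,reg(n,u,v,28 if n=='scene' else 12,.080,.11),reg(n,u,v,28 if n=='scene' else 12,.01,.05))
# panel/block planes & rectangles
for n in W:
  w=W[n]; near=(abs(w[...,0]-.6)<.3)&(abs(w[...,1]+0)<.3)
  for lo,hi in((.05,.068),(.074,.086),):
    m=(near&(w[...,2]>lo)&(w[...,2]<hi)).astype(np.uint8)
    k,l,st,ce=cv2.connectedComponentsWithStats(m); i=1+st[1:,4].argmax()
    q=w[l==i]; print(n,lo,len(q),np.median(q[:,2]),cv2.minAreaRect(q[:,:2].astype(np.float32)))
# well: dark/low inside block
for n,(u,v) in dict(scene=(314,317),top=(346,206)).items():
  print(n,'well floor',reg(n,u,v,16,.02,.05), W[n][v,u])
a=cv2.resize(Z['scene']['p'][130:250,320:480],None,fx=4,fy=4); b=cv2.resize(Z['scene']['p'][240:340,170:330],None,fx=4,fy=4)
cv2.imwrite('pics/crop.png',cv2.resize(np.vstack([a,b]),None,fx=.68,fy=.68))
E
```

```text
scene green (101, array([0.5393, 0.3583, 0.0933]), array([0.5394, 0.3618]), 0.0098) (260, array([0.5412, 0.3596, 0.0299]), array([0.5149, 0.4259]), 0.0854)
scene purple (142, array([0.48  , 0.2692, 0.0917]), array([0.4792, 0.2887]), 0.0387) (720, array([0.4608, 0.2831, 0.0308]), array([0.4538, 0.2871]), 0.056)
scene blue (118, array([0.4741, 0.1658, 0.0937]), array([0.4718, 0.1682]), 0.0093) (258, array([0.479 , 0.1618, 0.0308]), array([0.4493, 0.2193]), 0.0728)
scene knob (517, array([ 0.5128, -0.1521,  0.1079]), array([ 0.5105, -0.1511]), 0.0197)
scene but (287, array([ 0.4896, -0.0402,  0.0995]), array([ 0.4879, -0.0391]), 0.0209)
scene A (168, array([ 0.6338, -0.1416,  0.1311]), array([ 0.6322, -0.1414]), 0.0088)
scene B (171, array([ 0.6203, -0.0818,  0.1307]), array([ 0.6257, -0.1038]), 0.0357)
top green (67, array([0.5335, 0.3611, 0.0968]), array([0.5346, 0.3626]), 0.0087) (75, array([0.5282, 0.3522, 0.0322]), array([0.5338, 0.3617]), 0.0161)
top purple (60, array([0.4762, 0.2589, 0.0975]), array([0.4767, 0.2599]), 0.0086) (47, array([0.4709, 0.2495, 0.0349]), array([0.4765, 0
[... 940 characters left out ...]
0793457)
scene 0.074 11466 0.080824296404364 ((0.5053700804710388, -0.10202303528785706), (0.1298273354768753, 0.26978248357772827), 12.296284675598145)
top 0.05 4608 0.059544669605065215 ((0.6150527596473694, -0.07602985203266144), (0.09954632073640823, 0.26962772011756897), 12.449498176574707)
top 0.074 6735 0.08028189096797389 ((0.5023870468139648, -0.09964486956596375), (0.12771759927272797, 0.26766321063041687), 12.0629243850708)
scene well floor (312, array([ 0.5962, -0.0085,  0.0378]), array([ 0.5985, -0.0106]), 0.0174) [ 0.59114914 -0.00262261  0.03256914]
top well floor (192, array([ 0.6055, -0.0148,  0.0357]), array([ 0.6046, -0.0145]), 0.0175) [ 0.60777582 -0.01537896  0.03289133]
```

View pics/crop.png

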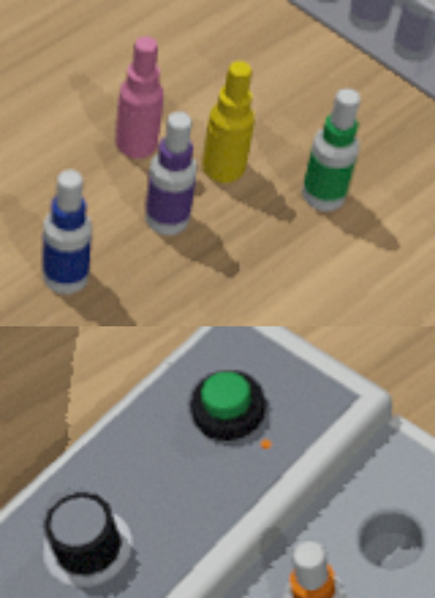

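The crop confirms it: green is the white bottle with the green label and collar at crop (331,150), standing alone with yellow as its nearest neighbour, 75 mm away. The sizes and heights fit the description. My estimates are:

- Bottle: (.537,.362)
- Well: (.603,-.014)
- Knob: (.510,-.1505)
- Button: (.4865,-.038)
- Warmer yaw: about 12.2°

I'm moving now.

Call:
jog_arm(
  increments=[
    [0.6, 1, 0, 0, 0, -0.129, 60],
    [0.6, 1, 0, 0, 0, -0.129, 60],
    [0.6, 1, 0, 0, 0, -0.129, 60],
  ],
  squeeze=15,
)

```text
time_s: 0.35
position: [0.3233, -0.4921, 0.2179]
orientation: [[0.978, 0.208, 0.0], [0.208, -0.978, 0.003], [0.001, -0.002, -1.0]]
force: [0.7, 0.6, 0.7]
opening: 0.0773
grasp_force: 0.0
```

Call:
jog_arm(
  increments=[
    [0.6, 1, 0, 0, 0, 0, 60],
    [0.6, 1, 0, 0, 0, 0, 60],
    [0.6, 1, 0, 0, 0, 0, 60],
  ],
)

```text
time_s: 0.6
position: [0.3835, -0.3912, 0.2183]
orientation: [[0.977, 0.213, 0.0], [0.213, -0.977, 0.002], [0.001, -0.002, -1.0]]
force: [1.3, -0.2, 0.7]
opening: 0.0609
grasp_force: 0.0
```

Call:
jog_arm(
  increments=[
    [0.6, 1, 0, 0, 0, 0, 60],
    [0.6, 1, 0, 0, 0, 0, 60],
    [0.6, 1, 0, 0, 0, 0, 60],
  ],
)

```text
time_s: 0.85
position: [0.4433, -0.2912, 0.2184]
orientation: [[0.977, 0.213, 0.0], [0.213, -0.977, 0.002], [0.0, -0.002, -1.0]]
force: [0.9, -0.8, -0.1]
opening: 0.06
grasp_force: 0.0
```

Call:
jog_arm(
  increments=[
    [0.6, 1, 0, 0, 0, 0, 60],
    [0.6, 1, 0, 0, 0, 0, 60],
    [0.6, 1, 0, 0, 0, 0, 60],
  ],
)

```text
time_s: 1.1
position: [0.5032, -0.1911, 0.2184]
orientation: [[0.977, 0.213, 0.0], [0.213, -0.977, 0.002], [0.0, -0.002, -1.0]]
force: [0.6, 0.2, 1.0]
opening: 0.0602
grasp_force: 0.0
```

Call:
jog_arm(
  increments=[
    [0.07, 1, 0, 0, 0, 0, 60],
    [0.07, 1, 0, 0, 0, 0, 60],
    [0.07, 1, 0, 0, 0, 0, 60],
  ],
)

```text
time_s: 1.35
position: [0.5092, -0.0871, 0.2182]
orientation: [[0.976, 0.219, -0.001], [0.219, -0.976, 0.005], [0.0, -0.005, -1.0]]
force: [-0.3, 0.0, 0.5]
opening: 0.0601
grasp_force: 0.0
```

Call:
jog_arm(
  increments=[
    [0.07, 1, 0, 0, 0, 0, 60],
    [0.07, 1, 0, 0, 0, 0, 60],
    [0.07, 1, 0, 0, 0, 0, 60],
  ],
)

```text
time_s: 1.6
position: [0.5156, 0.0125, 0.2184]
orientation: [[0.976, 0.219, -0.001], [0.219, -0.976, 0.004], [0.0, -0.004, -1.0]]
force: [-0.3, 0.3, 0.0]
opening: 0.06
grasp_force: 0.0
```

Call:
jog_arm(
  increments=[
    [0.07, 1, 0, 0, 0, 0, 60],
    [0.07, 1, 0, 0, 0, 0, 60],
    [0.07, 1, 0, 0, 0, 0, 60],
  ],
)

```text
time_s: 1.85
position: [0.5221, 0.1126, 0.2184]
orientation: [[0.976, 0.219, -0.001], [0.219, -0.976, 0.005], [0.0, -0.005, -1.0]]
force: [-0.8, 1.6, 0.8]
opening: 0.0599
grasp_force: 0.0
```

Call:
jog_arm(
  increments=[
    [0.07, 1, 0, 0, 0, 0, 60],
    [0.07, 1, 0, 0, 0, 0, 60],
    [0.07, 1, 0, 0, 0, 0, 60],
  ],
)

```text
time_s: 2.1
position: [0.5286, 0.2127, 0.2182]
orientation: [[0.976, 0.218, -0.001], [0.218, -0.976, 0.005], [0.0, -0.005, -1.0]]
force: [-0.3, 0.5, 0.3]
opening: 0.0597
grasp_force: 0.0
```

Call:
jog_arm(
  increments=[
    [0.07, 1, 0, 0, 0, 0, 60],
    [0.07, 1, 0, 0, 0, 0, 60],
    [0.07, 1, 0, 0, 0, 0, 60],
  ],
)

```text
time_s: 2.35
position: [0.5348, 0.3127, 0.218]
orientation: [[0.976, 0.218, -0.002], [0.218, -0.976, 0.005], [-0.001, -0.005, -1.0]]
force: [-0.2, 1.2, 0.2]
opening: 0.0602
grasp_force: 0.0
```

Call:
jog_arm(
  increments=[
    [0.02, 0.49, 0, 0, 0, 0, 60],
    [0.02, 0.49, 0, 0, 0, 0, 60],
    [0.02, 0.49, -0.3, 0, 0, 0, 60],
    [0.02, 0.49, -0.6, 0, 0, 0, 60],
    [0.02, 0.49, -0.9, 0, 0, 0, 60],
    [0.02, 0.49, -0.9, 0, 0, 0, 60],
  ],
)

```text
time_s: 2.85
position: [0.5345, 0.3513, 0.1217]
orientation: [[0.977, 0.211, -0.012], [0.211, -0.977, -0.008], [-0.013, 0.006, -1.0]]
force: [-2.3, -0.4, -0.0]
opening: 0.0602
grasp_force: 0.0
```

Call:
jog_arm(
  increments=[
    [0, 0, -0.25, 0, 0, 0, 60],
    [0, 0, -0.5, 0, 0, 0, 60],
    [0, 0, -0.75, 0, 0, 0, 60],
    [0, 0, -1, 0, 0, 0, 60],
    [0, 0, -1, 0, 0, 0, 60],
  ],
)

```text
time_s: 3.27
position: [0.5362, 0.3523, 0.0249]
orientation: [[0.978, 0.211, -0.007], [0.211, -0.978, -0.005], [-0.008, 0.003, -1.0]]
force: [-0.9, 0.3, -0.7]
opening: 0.0602
grasp_force: 0.0
```

Call:
jog_arm(
  increments=[
    [0, 0, 0, 0, 0, 0, 28],
    [0, 0, 0, 0, 0, 0, 28],
    [0, 0, 0, 0, 0, 0, 28],
    [0, 0, 0, 0, 0, 0, 28],
    [0, 0, 0, 0, 0, 0, 28],
    [0, 0, 0, 0, 0, 0, 28],
    [0, 0, 0, 0, 0, 0, 28],
  ],
)

```text
time_s: 3.85
position: [0.5398, 0.3552, 0.0304]
orientation: [[0.978, 0.211, 0.002], [0.211, -0.978, 0.002], [0.003, -0.002, -1.0]]
force: [-0.5, 1.1, 6.4]
opening: 0.0319
grasp_force: 15.0
```

```bash
python3 - <<'E'
from h import *
p,d,c=grab("scene"); cv2.imwrite("pics/g1.png",cv2.resize(p[80:260,340:540],None,fx=3,fy=3))
s=r.read_state();print(s['position'],s['force'],s['wrist_torque'],s['opening'])
E
```

```text
[0.53981973 0.35513467 0.0303851 ] [-0.96231243  0.62546153  6.81985978] [ 0.08837145  0.19581508 -0.00378646] 0.031512810593389264
```

View pics/g1.png

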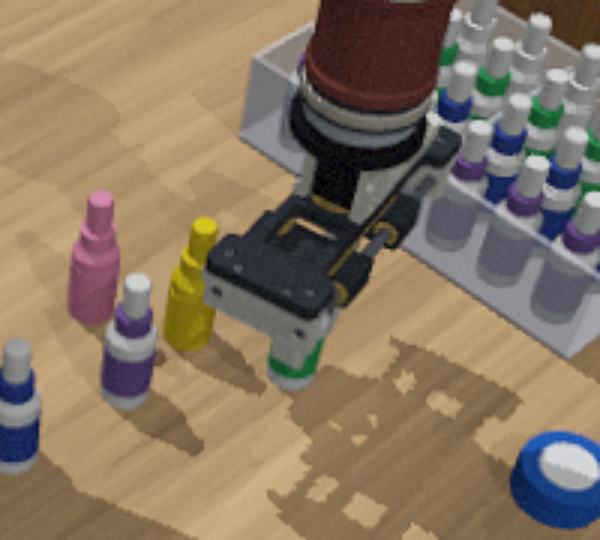

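The crop shows the green bottle at (295,350), upright between the fingers, with the neighbours untouched. I'll lift it and carry it over.

Call:
jog_arm(
  increments=[
    [0, 0, 0.2, 0, 0, 0, 28],
    [0, 0, 0.5, 0, 0, 0, 28],
    [0, 0, 0.8, 0, 0, 0, 28],
    [0.2, 0, 1, 0, 0, 0, 28],
    [0.2, 0, 1, 0, 0, 0, 28],
  ],
  squeeze=20,
)

```text
time_s: 4.32
position: [0.5651, 0.3546, 0.1341]
orientation: [[0.978, 0.208, 0.012], [0.208, -0.978, 0.005], [0.013, -0.002, -1.0]]
force: [1.5, -1.2, -0.8]
opening: 0.0316
grasp_force: 20.0
```

Call:
jog_arm(
  increments=[
    [0.1, -0.3, 0.1, 0, 0, 0, 28],
    [0.1, -0.65, 0.1, 0, 0, 0, 28],
    [0.1, -1, 0.1, 0, 0, 0, 28],
  ],
)

```text
time_s: 4.57
position: [0.5684, 0.2531, 0.1378]
orientation: [[0.977, 0.212, -0.001], [0.212, -0.977, -0.001], [-0.001, 0.001, -1.0]]
force: [0.3, -0.1, -1.6]
opening: 0.0313
grasp_force: 20.0
```

Call:
jog_arm(
  increments=[
    [0.1, -0.35, 0, 0, 0, 0, 28],
    [0.1, -0.7, 0, 0, 0, 0, 28],
    [0.1, -1, 0, 0, 0, 0, 28],
  ],
)

```text
time_s: 4.82
position: [0.5781, 0.1502, 0.1373]
orientation: [[0.978, 0.208, -0.002], [0.208, -0.978, -0.003], [-0.003, 0.002, -1.0]]
force: [-0.4, -0.3, -1.1]
opening: 0.0315
grasp_force: 20.0
```

Call:
jog_arm(
  increments=[
    [0.1, -0.35, 0, 0, 0, 0, 28],
    [0.1, -0.7, 0, 0, 0, 0, 28],
    [0.2, -1, 0, 0, 0, 0, 28],
    [0.2, -1, 0, 0, 0, 0, 28],
    [0.2, -1, 0, 0, 0, 0, 28],
    [0.2, -1, 0, 0, 0, 0, 28],
  ],
)

```text
time_s: 5.32
position: [0.5979, 0.0549, 0.1377]
orientation: [[0.978, 0.211, -0.002], [0.211, -0.978, 0.001], [-0.002, -0.001, -1.0]]
force: [-0.0, 0.4, -1.4]
opening: 0.0313
grasp_force: 20.0
```

```bash
python3 - <<'E'
from h import *
s=r.read_state();print(s['position'],s['force'],s['wrist_torque'],s['opening'],s['orientation'].round(3).tolist() if hasattr(s['orientation'],'round') else s['orientation'],s['joint_pos'])
p,d,c=grab("scene"); np.savez('s1.npz',p=p,d=d);cv2.imwrite("pics/s1.png",cv2.resize(p[120:420,180:480],None,fx=2,fy=2))
E
```

```text
[0.59789    0.05493245 0.13765528] [-0.028638    0.43578301 -1.38479267] [ 0.05481314 -0.00098827  0.01637417] 0.03129383115341707 [[0.978, 0.211, -0.002], [0.211, -0.978, 0.001], [-0.002, -0.001, -1.0]] [-0.06988361  0.62534911 -0.09323792  1.6669953   0.07059235  0.85468752
 -1.55036052]
```

View pics/s1.png

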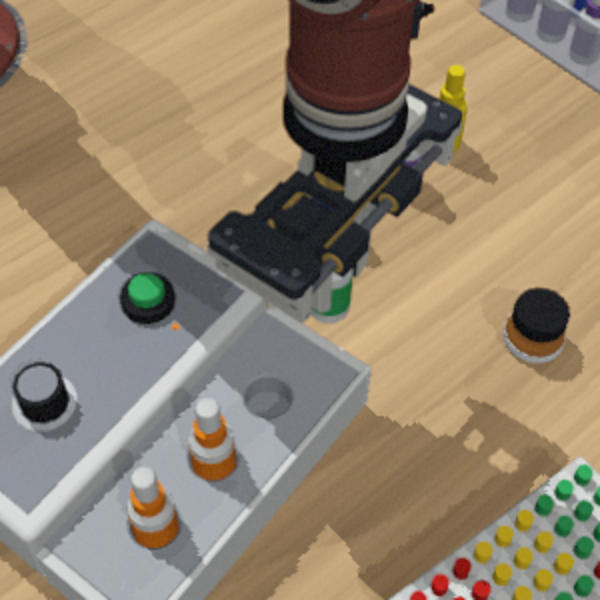

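The crop shows the bottle at (333,295), upright in the grip, left of the well at (268,397). I'll measure the bottle against the well in the same camera.

```bash
python3 - <<'E'
from h import *
from scipy.optimize import least_squares
c=imaging.get_calibration('scene')
def fit(q,R):
    view=np.array(c['pose'])[:2,3]-q[:,:2].mean(0); view/=np.linalg.norm(view)
    x0=q[:,:2].mean(0)-view*R*.7
    s=least_squares(lambda x:np.hypot(*(q[:,:2]-x).T)-R,x0,loss='soft_l1',f_scale=.001); return s.x.round(4),round(np.abs(s.fun).mean(),5),len(q)
Z=np.load('s1.npz');p=Z['p'].astype(int);w=cloud(Z['d'],c)
g=(p[...,1]>1.4*p[...,2])&(p[...,1]>1.2*p[...,0])&(abs(w[...,0]-.598)<.03)&(abs(w[...,1]-.055)<.03)
print('label',fit(w[g],.016),w[g][:,2].min(),w[g][:,2].max())
low=(np.hypot(w[...,0]-.598,w[...,1]-.055)<.03)&(w[...,2]>.100)&(w[...,2]<.125)
print('low',fit(w[low],.016),w[low][:,2].min())
# validate on original bottles
Z0=np.load('scene0.npz');w0=cloud(Z0['d'],c)
for n,x,y,lo,hi in(('green',.537,.362,.006,.05),('A',.631,-.141,.068,.088),('B',.617,-.078,.068,.088)):
    m=(np.hypot(w0[...,0]-x,w0[...,1]-y)<.022)&(w0[...,2]>lo)&(w0[...,2]<hi)
    print(n,fit(w0[m],.016))
    m=(np.hypot(w0[...,0]-x,w0[...,1]-y)<.014)&(w0[...,2]>hi+.05 if n!='green' else w0[...,2]>.097)
    print(n,'top',w0[m].mean(0).round(4),m.sum())
# well: circle from block-top hole boundary
for n in('scene','top'):
    cc=imaging.get_calibration(n);Z1=np.load(n+'0.npz');W=cloud(Z1['d'],cc)
    m=(np.hypot(W[...,0]-.603,W[...,1]+.014)<.04)&(abs(W[...,2]-.06)<.003)&(W[...,0]>.57)
    q=W[m][:,:2]
    f=lambda x:np.hypot(*(q-x).T).min()
    xs=[(f((a,b)),a,b) for a in np.arange(.593,.614,.0005) for b in np.arange(-.024,-.004,.0005)]
    print(n,'well',max(xs))
E
```

```text
label (array([0.5961, 0.0542]), np.float64(0.0022), 166) 0.1184485656011044 0.32354710936875486
low (array([0.5954, 0.0539]), np.float64(0.00056), 99) 0.10721334804987925
green (array([0.5373, 0.3626]), np.float64(0.0009), 263)
green top [0.5377 0.3603 0.0996] 42
A (array([ 0.6309, -0.1405]), np.float64(0.00044), 160)
A top [nan nan nan] 0
B (array([ 0.6171, -0.0775]), np.float64(0.0005), 143)
B top [nan nan nan] 0
scene well (np.float64(0.017109364043946893), np.float64(0.6034999999999988), np.float64(-0.013999999999999992))
top well (np.float64(0.017682311361005475), np.float64(0.6009999999999991), np.float64(-0.01299999999999999))<stdin>:19: RuntimeWarning: Mean of empty slice.
  ret = um.true_divide(
```

Call:
jog_arm(
  increments=[
    [0.04, -0.3, 0, 0, 0, 0, 28],
    [0.08, -0.6, 0, 0, 0, 0, 28],
    [0.08, -0.68, 0, 0, 0, 0, 28],
    [0.08, -0.68, 0, 0, 0, 0, 28],
    [0.08, -0.68, -0.2, 0, 0, 0, 28],
    [0.08, -0.68, -0.4, 0, 0, 0, 28],
    [0.08, -0.68, -0.42, 0, 0, 0, 28],
    [0.08, -0.68, -0.42, 0, 0, 0, 28],
    [0.08, -0.68, -0.42, 0, 0, 0, 28],
  ],
)

```text
time_s: 6.12
position: [0.6073, -0.0118, 0.0972]
orientation: [[0.977, 0.213, 0.001], [0.213, -0.977, 0.001], [0.001, -0.001, -1.0]]
force: [0.1, 1.0, -1.2]
opening: 0.0316
grasp_force: 20.0
```

Call:
jog_arm(
  increments=[
    [0, 0, -0.03, 0, 0, 0, 28],
    [0, 0, -0.06, 0, 0, 0, 28],
    [0, 0, -0.09, 0, 0, 0, 28],
    [0, 0, -0.12, 0, 0, 0, 28],
    [0, 0, -0.12, 0, 0, 0, 28],
  ],
)

```text
time_s: 6.53
position: [0.6065, -0.0139, 0.0841]
orientation: [[0.978, 0.21, -0.001], [0.21, -0.978, 0.0], [-0.001, -0.0, -1.0]]
force: [-0.2, 1.1, -1.2]
opening: 0.0319
grasp_force: 20.0
```

Foot is now about 6 mm below the mouth with no contact force, so it's in the well. I'll go on down.

Call:
jog_arm(
  increments=[
    [0, 0, -0.04, 0, 0, 0, 28],
    [0, 0, -0.08, 0, 0, 0, 28],
    [0, 0, -0.12, 0, 0, 0, 28],
    [0, 0, -0.15, 0, 0, 0, 28],
    [0, 0, -0.15, 0, 0, 0, 28],
    [0, 0, -0.15, 0, 0, 0, 28],
  ],
)

```text
time_s: 7.03
position: [0.6069, -0.0139, 0.0693]
orientation: [[0.978, 0.211, -0.0], [0.211, -0.978, -0.0], [-0.0, -0.0, -1.0]]
force: [-0.2, -0.5, -0.4]
opening: 0.0315
grasp_force: 20.0
```

Call:
jog_arm(
  increments=[
    [0, 0, -0.01, 0, 0, 0, 28],
    [0, 0, -0.02, 0, 0, 0, 28],
    [0, 0, -0.03, 0, 0, 0, 28],
    [0, 0, -0.03, 0, 0, 0, 28],
    [0, 0, -0.03, 0, 0, 0, 28],
  ],
)

```text
time_s: 7.45
position: [0.607, -0.0139, 0.0666]
orientation: [[0.978, 0.211, 0.0], [0.211, -0.978, -0.0], [0.0, 0.0, -1.0]]
force: [-0.5, -0.3, 0.1]
opening: 0.0317
grasp_force: 20.0
```

Call:
jog_arm(
  increments=[
    [0, 0, -0.01, 0, 0, 0, 28],
    [0, 0, -0.02, 0, 0, 0, 28],
    [0, 0, -0.02, 0, 0, 0, 28],
    [0, 0, -0.02, 0, 0, 0, 28],
  ],
)

```text
time_s: 7.78
position: [0.6072, -0.0138, 0.0654]
orientation: [[0.978, 0.211, 0.001], [0.211, -0.978, 0.0], [0.001, 0.0, -1.0]]
force: [-1.4, -1.0, 5.6]
opening: 0.0315
grasp_force: 20.0
```

Call:
jog_arm(
  increments=[
    [0, 0, 0, 0, 0, 0, 46],
    [0, 0, 0, 0, 0, 0, 46],
    [0, 0, 0, 0, 0, 0, 46],
    [0, 0, 0, 0, 0, 0, 46],
    [0, 0, 0, 0, 0, 0, 46],
    [0, 0, 0.25, 0, 0, 0, 46],
    [0, 0, 0.5, 0, 0, 0, 46],
    [0, 0, 0.75, 0, 0, 0, 46],
    [0, 0, 1, 0, 0, 0, 46],
  ],
)

```text
time_s: 8.53
position: [0.6067, -0.0139, 0.1655]
orientation: [[0.978, 0.211, -0.001], [0.211, -0.978, 0.0], [-0.001, -0.0, -1.0]]
force: [0.1, 0.7, 0.3]
opening: 0.0455
grasp_force: 0.0
```

Call:
jog_arm(
  increments=[
    [0, 0, 0.2, 0, 0, 0, 50],
    [-0.2, -0.2, 0.2, 0, 0, 0.07, 50],
    [-0.5, -0.5, 0.2, 0, 0, 0.15, 50],
    [-0.8, -0.8, 0.2, 0, 0, 0.23, 50],
    [-0.97, -1, 0.2, 0, 0, 0.31, 50],
    [-0.97, -1, 0.2, 0, 0, 0.31, 50],
  ],
)

```text
time_s: 9.03
position: [0.5048, -0.121, 0.1843]
orientation: [[0.77, 0.638, -0.005], [0.638, -0.77, -0.004], [-0.007, -0.0, -1.0]]
force: [-0.8, -1.1, 0.2]
opening: 0.0496
grasp_force: 0.0
```

Call:
jog_arm(
  increments=[
    [0, -0.37, 0, 0, 0, 0.08, 50],
    [0, -0.37, 0, 0, 0, 0.16, 50],
    [0, -0.37, 0, 0, 0, 0.24, 50],
    [0, -0.37, 0, 0, 0, 0.32, 50],
    [0, -0.37, 0, 0, 0, 0.357, 50],
    [0, -0.37, 0, 0, 0, 0.357, 50],
    [0, -0.37, 0, 0, 0, 0.357, 50],
    [0, -0.37, 0, 0, 0, 0.357, 50],
  ],
)

```text
time_s: 9.7
position: [0.5102, -0.1506, 0.1846]
orientation: [[0.307, 0.952, 0.0], [0.952, -0.307, 0.0], [0.0, 0.0, -1.0]]
force: [-0.1, 0.1, -0.1]
opening: 0.0497
grasp_force: 0.0
```

```bash
python3 - <<'E'
from h import *
s=r.read_state();print(s['position'],s['force'],s['wrist_torque'],s['opening'],np.round(s['orientation'],3).tolist(),s['joint_pos'])
c=imaging.get_calibration('scene');p,d,c=grab("scene");w=cloud(d,c);cv2.imwrite("pics/s2.png",cv2.resize(p[170:420,120:420],None,fx=2,fy=2))
m=(np.hypot(w[...,0]-.603,w[...,1]+.014)<.016)&(w[...,2]>.115)&(w[...,2]<.15)
print(w[m].mean(0),w[m][:,2].max(),m.sum())
E
```

```text
[ 0.51016905 -0.15064062  0.18459946] [-0.06762046  0.06354552 -0.13065184] [-0.00531091 -0.07065993 -0.01637116] 0.04973089280872362 [[0.307, 0.952, 0.0], [0.952, -0.307, 0.0], [0.0, 0.0, -1.0]] [ 0.50764022  0.49564366 -0.38907777  1.8029019   0.23442936  0.8883897
 -0.30041893]
[ 0.60759756 -0.01747247  0.12971617] 0.13772445818061274 171
```

View pics/s2.png

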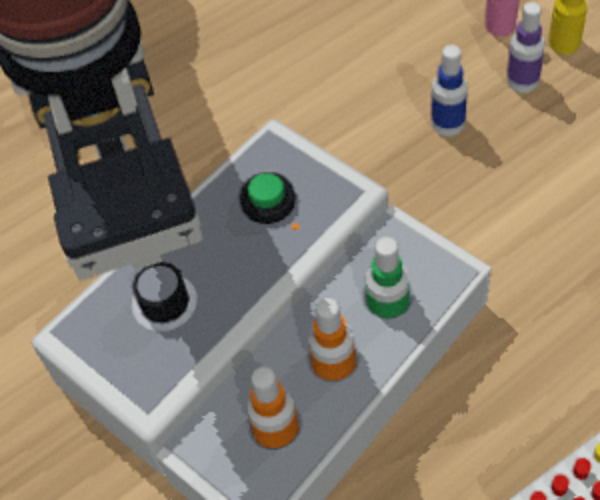

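The green bottle at (388,280) stands home, its top level with the two orange ones. Next I'll lower over the knob.

Call:
jog_arm(
  increments=[
    [0, 0, -0.25, 0, 0, 0, 50],
    [0, 0, -0.5, 0, 0, 0, 50],
    [0, 0, -0.65, 0, 0, 0, 50],
    [0, 0, -0.8, 0, 0, 0, 50],
    [0, 0, -0.9, 0, 0, 0, 50],
    [0, 0, -0.97, 0, 0, 0, 50],
    [0, 0, -0.97, 0, 0, 0, 50],
    [0, 0, -0.97, 0, 0, 0, 50],
  ],
)

```text
time_s: 10.42
position: [0.5103, -0.1508, 0.0878]
orientation: [[0.306, 0.952, 0.0], [0.952, -0.306, -0.0], [0.0, 0.0, -1.0]]
force: [-0.2, 0.3, 0.3]
opening: 0.0501
grasp_force: 0.0
```

Call:
jog_arm(
  increments=[
    [0, 0, 0, 0, 0, 0, 30],
    [0, 0, 0, 0, 0, 0, 30],
    [0, 0, 0, 0, 0, 0, 30],
    [0, 0, 0, 0, 0, 0, 30],
    [0, 0, 0, 0, 0, 0, 30],
  ],
  squeeze=15,
)

```text
time_s: 10.83
position: [0.509, -0.1506, 0.0882]
orientation: [[0.306, 0.952, -0.002], [0.952, -0.306, 0.0], [-0.001, -0.002, -1.0]]
force: [-4.0, 0.1, 4.8]
opening: 0.0361
grasp_force: 15.0
```

```bash
python3 - <<'E'
from h import *
s=r.read_state();print(s['position'],s['force'],s['wrist_torque'],s['opening'])
E
```

```text
[ 0.50896308 -0.15055059  0.08821985] [-4.00300681  0.1045793   4.80861712] [ 0.20095913  0.8108467  -0.00393167] 0.03610151058708651
```

```bash
cat > s.py <<'E'
from h import *
s=r.read_state();R=np.array(s['orientation']);print(s['time_s'],'yaw',round(np.degrees(np.arctan2(R[1,0],R[0,0])),2),'Tz',np.round(s['wrist_torque'],3),'F',np.round(s['force'],1),'op',round(s['opening']*1000,2),'pos',np.round(s['position'],4),'j7',round(s['joint_pos'][6],3),s['grasp_force'])
E
```

Call:
jog_arm(
  increments=[
    [-0.02, 0, 0, 0, 0, 0, 30],
    [-0.02, 0, 0, 0, 0, 0.05, 30],
    [-0.02, 0, 0, 0, 0, 0.1, 30],
    [-0.02, 0, 0, 0, 0, 0.1, 30],
  ],
  squeeze=20,
)

```text
time_s: 11.17
position: [0.5089, -0.1506, 0.0882]
orientation: [[0.152, 0.988, 0.002], [0.988, -0.152, 0.001], [0.001, 0.002, -1.0]]
force: [-1.5, 0.4, 1.9]
opening: 0.0359
grasp_force: 20.0
```

```bash
python3 s.py
```

```text
11.1667 yaw 81.25 Tz [ 0.212  0.305 -0.091] F [-1.5  0.4  1.9] op 35.89 pos [ 0.5089 -0.1506  0.0882] j7 -0.252 19.977088221057784
```

Call:
jog_arm(
  increments=[
    [0, 0, 0, 0, 0, 0.04, 30],
    [0, 0, 0, 0, 0, 0.08, 30],
    [0, 0, 0, 0, 0, 0.12, 30],
    [0, 0, 0, 0, 0, 0.16, 30],
    [0, 0, 0, 0, 0, 0.2, 30],
    [0, 0, 0, 0, 0, 0.2333, 30],
    [0, 0, 0, 0, 0, 0.2333, 30],
    [0, 0, 0, 0, 0, 0.2333, 30],
  ],
)

```text
time_s: 11.83
position: [0.5087, -0.1506, 0.0882]
orientation: [[-0.209, 0.978, 0.002], [0.978, 0.209, 0.0], [-0.0, 0.002, -1.0]]
force: [-0.8, 1.1, 5.7]
opening: 0.0358
grasp_force: 20.0
```

```bash
python3 s.py
```

```text
11.8333 yaw 102.07 Tz [0.265 0.132 0.022] F [-0.8  1.1  5.7] op 35.81 pos [ 0.5087 -0.1506  0.0882] j7 0.023 20.00612451141933
```

One click turned cleanly, with torque back to about zero. I'll turn the second click in one go, since the stop is at least 66° away, and then probe.

Call:
jog_arm(
  increments=[
    [0, 0, 0, 0, 0, 0.04, 30],
    [0, 0, 0, 0, 0, 0.08, 30],
    [0, 0, 0, 0, 0, 0.12, 30],
    [0, 0, 0, 0, 0, 0.16, 30],
    [0, 0, 0, 0, 0, 0.2, 30],
    [0, 0, 0, 0, 0, 0.24, 30],
    [0, 0, 0, 0, 0, 0.28, 30],
    [0, 0, 0, 0, 0, 0.3333, 30],
    [0, 0, 0, 0, 0, 0.3333, 30],
    [0, 0, 0, 0, 0, 0.3333, 30],
  ],
)

```text
time_s: 12.67
position: [0.5086, -0.1507, 0.0882]
orientation: [[-0.67, 0.742, 0.002], [0.742, 0.67, 0.0], [-0.001, 0.001, -1.0]]
force: [-1.2, 1.3, 5.5]
opening: 0.036
grasp_force: 20.0
```

```bash
python3 s.py
```

```text
12.6667 yaw 132.07 Tz [0.168 0.094 0.038] F [-1.2  1.3  5.5] op 36.02 pos [ 0.5086 -0.1507  0.0882] j7 0.426 20.00039277569158
```

Call:
jog_arm(
  increments=[
    [0, 0, 0, 0, 0, 0.015, 30],
    [0, 0, 0, 0, 0, 0.03, 30],
    [0, 0, 0, 0, 0, 0.0444, 30],
    [0, 0, 0, 0, 0, 0.0444, 30],
    [0, 0, 0, 0, 0, 0.0444, 30],
  ],
)

```text
time_s: 13.08
position: [0.5087, -0.1507, 0.0882]
orientation: [[-0.719, 0.695, 0.002], [0.695, 0.719, 0.0], [-0.001, 0.001, -1.0]]
force: [-1.2, 1.8, 6.9]
opening: 0.036
grasp_force: 20.0
```

```bash
python3 s.py
```

```text
13.0833 yaw 136.01 Tz [ 0.186  0.039 -0.152] F [-1.2  1.8  6.9] op 36.03 pos [ 0.5087 -0.1507  0.0882] j7 0.48 19.99302835742128
```

Call:
jog_arm(
  increments=[
    [0, 0, 0, 0, 0, 0.011, 30],
    [0, 0, 0, 0, 0, 0.0222, 30],
    [0, 0, 0, 0, 0, 0.0222, 30],
    [0, 0, 0, 0, 0, 0.0222, 30],
  ],
)

```text
time_s: 13.42
position: [0.5086, -0.1507, 0.0882]
orientation: [[-0.745, 0.667, 0.001], [0.667, 0.745, -0.0], [-0.001, 0.001, -1.0]]
force: [-2.1, 1.7, 3.8]
opening: 0.036
grasp_force: 20.0
```

```bash
python3 s.py
```

```text
13.4167 yaw 138.13 Tz [ 0.44   0.284 -0.14 ] F [-2.1  1.7  3.8] op 35.98 pos [ 0.5086 -0.1507  0.0882] j7 0.509 19.97958460720838
```

Call:
jog_arm(
  increments=[
    [0, 0, 0, 0, 0, 0.011, 30],
    [0, 0, 0, 0, 0, 0.0222, 30],
    [0, 0, 0, 0, 0, 0.0222, 30],
    [0, 0, 0, 0, 0, 0.0222, 30],
  ],
)

```text
time_s: 13.75
position: [0.5086, -0.1507, 0.0882]
orientation: [[-0.768, 0.641, 0.001], [0.641, 0.768, -0.0], [-0.001, 0.001, -1.0]]
force: [-0.6, 0.6, 7.1]
opening: 0.0359
grasp_force: 20.0
```

```bash
python3 s.py
```

```text
13.75 yaw 140.14 Tz [ 0.218  0.08  -0.071] F [-0.6  0.6  7.1] op 35.91 pos [ 0.5086 -0.1507  0.0882] j7 0.536 20.00469045029604
```

No stop here, because the torque is fading. I'll finish the third click and probe again.

Call:
jog_arm(
  increments=[
    [0, 0, 0, 0, 0, 0.04, 30],
    [0, 0, 0, 0, 0, 0.08, 30],
    [0, 0, 0, 0, 0, 0.12, 30],
    [0, 0, 0, 0, 0, 0.16, 30],
    [0, 0, 0, 0, 0, 0.2, 30],
    [0, 0, 0, 0, 0, 0.2444, 30],
    [0, 0, 0, 0, 0, 0.2444, 30],
    [0, 0, 0, 0, 0, 0.2444, 30],
  ],
)

```text
time_s: 14.42
position: [0.5086, -0.1508, 0.0882]
orientation: [[-0.952, 0.306, 0.001], [0.306, 0.952, -0.0], [-0.001, 0.0, -1.0]]
force: [-1.2, 0.6, 6.2]
opening: 0.0357
grasp_force: 20.0
```

```bash
python3 s.py
```

```text
14.4167 yaw 162.18 Tz [0.114 0.124 0.093] F [-1.2  0.6  6.2] op 35.67 pos [ 0.5086 -0.1508  0.0882] j7 0.841 20.000015253026504
```

Call:
jog_arm(
  increments=[
    [0, 0, 0, 0, 0, 0.015, 30],
    [0, 0, 0, 0, 0, 0.03, 30],
    [0, 0, 0, 0, 0, 0.0444, 30],
    [0, 0, 0, 0, 0, 0.0444, 30],
    [0, 0, 0, 0, 0, 0.0444, 30],
  ],
)

```text
time_s: 14.83
position: [0.5085, -0.1508, 0.0882]
orientation: [[-0.971, 0.24, 0.001], [0.24, 0.971, -0.0], [-0.001, 0.0, -1.0]]
force: [-0.9, -0.4, 7.8]
opening: 0.0362
grasp_force: 20.0
```

```bash
python3 s.py
```

```text
14.8333 yaw 166.09 Tz [ 0.194  0.021 -0.144] F [-0.9 -0.4  7.8] op 36.23 pos [ 0.5085 -0.1508  0.0882] j7 0.897 19.986680105212145
```

Call:
jog_arm(
  increments=[
    [0, 0, 0, 0, 0, 0.011, 30],
    [0, 0, 0, 0, 0, 0.0222, 30],
    [0, 0, 0, 0, 0, 0.0222, 30],
    [0, 0, 0, 0, 0, 0.0222, 30],
  ],
)

```text
time_s: 15.17
position: [0.5086, -0.1508, 0.0882]
orientation: [[-0.979, 0.206, 0.001], [0.206, 0.979, -0.0], [-0.001, 0.0, -1.0]]
force: [-0.4, -0.3, 9.4]
opening: 0.0362
grasp_force: 20.0
```

```bash
python3 s.py
```

```text
15.1667 yaw 168.1 Tz [ 0.116 -0.029 -0.108] F [-0.4 -0.3  9.4] op 36.15 pos [ 0.5086 -0.1508  0.0882] j7 0.925 20.0065288177575
```

Call:
jog_arm(
  increments=[
    [0, 0, 0, 0, 0, 0.006, 30],
    [0, 0, 0, 0, 0, 0.011, 30],
    [0, 0, 0, 0, 0, 0.011, 30],
    [0, 0, 0, 0, 0, 0.011, 30],
  ],
)

```text
time_s: 15.5
position: [0.5086, -0.1508, 0.0882]
orientation: [[-0.982, 0.189, 0.001], [0.189, 0.982, -0.0], [-0.001, 0.0, -1.0]]
force: [-1.8, 0.7, 5.6]
opening: 0.0359
grasp_force: 20.0
```

```bash
python3 s.py
```

```text
15.5 yaw 169.1 Tz [ 0.247  0.371 -0.18 ] F [-1.8  0.7  5.6] op 35.92 pos [ 0.5086 -0.1508  0.0882] j7 0.939 19.99301918578567
```

Call:
jog_arm(
  increments=[
    [0, 0, 0, 0, 0, 0.006, 30],
    [0, 0, 0, 0, 0, 0.011, 30],
    [0, 0, 0, 0, 0, 0.011, 30],
    [0, 0, 0, 0, 0, 0.011, 30],
  ],
)

```text
time_s: 15.83
position: [0.5086, -0.1508, 0.0882]
orientation: [[-0.985, 0.172, 0.001], [0.172, 0.985, -0.0], [-0.001, 0.0, -1.0]]
force: [-1.7, 0.8, 8.5]
opening: 0.0358
grasp_force: 20.0
```

```bash
python3 s.py
```

```text
15.8333 yaw 170.07 Tz [ 0.181  0.095 -0.175] F [-1.7  0.8  8.5] op 35.76 pos [ 0.5086 -0.1508  0.0882] j7 0.953 20.012996389414184
```

Call:
jog_arm(
  increments=[
    [0, 0, 0, 0, 0, 0.006, 30],
    [0, 0, 0, 0, 0, 0.011, 30],
    [0, 0, 0, 0, 0, 0.011, 30],
  ],
)

```text
time_s: 16.08
position: [0.5086, -0.1508, 0.0882]
orientation: [[-0.988, 0.156, 0.001], [0.156, 0.988, 0.0], [-0.001, 0.0, -1.0]]
force: [-2.6, -0.3, 5.9]
opening: 0.0359
grasp_force: 20.0
```

```bash
python3 s.py
```

```text
16.0833 yaw 171.04 Tz [ 0.265  0.136 -0.227] F [-2.6 -0.3  5.9] op 35.87 pos [ 0.5086 -0.1508  0.0882] j7 0.967 19.99884864904743
```

Call:
jog_arm(
  increments=[
    [0, 0, 0, 0, 0, 0, 30],
  ],
)

```text
time_s: 16.17
position: [0.5086, -0.1508, 0.0882]
orientation: [[-0.988, 0.156, 0.001], [0.156, 0.988, 0.0], [-0.001, 0.0, -1.0]]
force: [-1.1, 0.8, 7.1]
opening: 0.0355
grasp_force: 20.0
```

```bash
python3 s.py
```

```text
16.1667 yaw 171.04 Tz [ 0.172  0.073 -0.275] F [-1.1  0.8  7.1] op 35.45 pos [ 0.5086 -0.1508  0.0882] j7 0.966 20.0111434518476
```

Call:
jog_arm(
  increments=[
    [0, 0, 0, 0, 0, 0, 30],
  ],
)

```text
time_s: 16.25
position: [0.5085, -0.1508, 0.0882]
orientation: [[-0.988, 0.156, 0.001], [0.156, 0.988, 0.0], [-0.001, 0.0, -1.0]]
force: [-1.7, 0.4, 6.2]
opening: 0.0356
grasp_force: 20.0
```

```bash
python3 s.py
```

```text
16.25 yaw 171.03 Tz [ 0.223  0.108 -0.174] F [-1.7  0.4  6.2] op 35.59 pos [ 0.5085 -0.1508  0.0882] j7 0.966 20.001071237493306
```

Call:
jog_arm(
  increments=[
    [0, 0, 0, 0, 0, 0.011, 30],
    [0, 0, 0, 0, 0, 0.011, 30],
    [0, 0, 0, 0, 0, 0.011, 30],
  ],
)

```text
time_s: 16.5
position: [0.5086, -0.1508, 0.0882]
orientation: [[-0.99, 0.14, 0.001], [0.14, 0.99, 0.0], [-0.001, 0.0, -1.0]]
force: [-2.6, 0.8, 9.3]
opening: 0.0357
grasp_force: 20.0
```

```bash
python3 s.py
```

```text
16.5 yaw 171.98 Tz [ 0.417 -0.007 -0.365] F [-2.6  0.8  9.3] op 35.66 pos [ 0.5086 -0.1508  0.0882] j7 0.98 20.017760846749297
```

Call:
jog_arm(
  increments=[
    [0, 0, 0, 0, 0, 0, 30],
  ],
)

```text
time_s: 16.58
position: [0.5086, -0.1508, 0.0882]
orientation: [[-0.99, 0.14, 0.001], [0.14, 0.99, 0.0], [-0.001, 0.0, -1.0]]
force: [-0.6, 1.3, 7.5]
opening: 0.0362
grasp_force: 20.0
```

```bash
python3 s.py
```

```text
16.5833 yaw 171.97 Tz [ 0.322  0.015 -0.338] F [-0.6  1.3  7.5] op 36.18 pos [ 0.5086 -0.1508  0.0882] j7 0.98 20.016271193962893
```

The torque has climbed to 0.35 N m, so it is resting on the end stop, 6–10° past a click. Now three clicks clockwise, aiming for yaw 73°.

Call:
jog_arm(
  increments=[
    [0, 0, 0, 0, 0, -0.055, 30],
    [0, 0, 0, 0, 0, -0.11, 30],
    [0, 0, 0, 0, 0, -0.165, 30],
    [0, 0, 0, 0, 0, -0.22, 30],
    [0, 0, 0, 0, 0, -0.275, 30],
    [0, 0, 0, 0, 0, -0.33, 30],
    [0, 0, 0, 0, 0, -0.385, 30],
    [0, 0, 0, 0, 0, -0.44, 30],
    [0, 0, 0, 0, 0, -0.44, 30],
    [0, 0, 0, 0, 0, -0.44, 30],
  ],
)

```text
time_s: 17.42
position: [0.5087, -0.1507, 0.0882]
orientation: [[-0.676, 0.737, 0.002], [0.737, 0.676, -0.001], [-0.001, 0.001, -1.0]]
force: [-0.7, 1.0, 7.6]
opening: 0.0356
grasp_force: 20.0
```

```bash
python3 s.py
```

```text
17.4167 yaw 132.56 Tz [ 0.161  0.107 -0.109] F [-0.7  1.   7.6] op 35.63 pos [ 0.5087 -0.1507  0.0882] j7 0.431 20.005494116339833
```

Call:
jog_arm(
  increments=[
    [0, 0, 0, 0, 0, -0.055, 30],
    [0, 0, 0, 0, 0, -0.11, 30],
    [0, 0, 0, 0, 0, -0.165, 30],
    [0, 0, 0, 0, 0, -0.22, 30],
    [0, 0, 0, 0, 0, -0.275, 30],
    [0, 0, 0, 0, 0, -0.3333, 30],
    [0, 0, 0, 0, 0, -0.3333, 30],
    [0, 0, 0, 0, 0, -0.3333, 30],
  ],
)

```text
time_s: 18.08
position: [0.5088, -0.1507, 0.0881]
orientation: [[-0.22, 0.976, 0.002], [0.976, 0.22, -0.0], [-0.001, 0.002, -1.0]]
force: [-0.6, 1.8, 6.6]
opening: 0.0359
grasp_force: 20.0
```

```bash
python3 s.py
```

```text
18.0833 yaw 102.69 Tz [ 0.273 -0.012 -0.039] F [-0.6  1.8  6.6] op 35.87 pos [ 0.5088 -0.1507  0.0881] j7 0.029 20.002965228050016
```

Call:
jog_arm(
  increments=[
    [0, 0, 0, 0, 0, -0.055, 30],
    [0, 0, 0, 0, 0, -0.11, 30],
    [0, 0, 0, 0, 0, -0.165, 30],
    [0, 0, 0, 0, 0, -0.22, 30],
    [0, 0, 0, 0, 0, -0.275, 30],
    [0, 0, 0, 0, 0, -0.33, 30],
    [0, 0, 0, 0, 0, -0.33, 30],
    [0, 0, 0, 0, 0, -0.33, 30],
  ],
)

```text
time_s: 18.75
position: [0.5089, -0.1507, 0.0882]
orientation: [[0.293, 0.956, 0.002], [0.956, -0.293, -0.0], [0.0, 0.002, -1.0]]
force: [-0.5, 0.9, 7.3]
opening: 0.0357
grasp_force: 20.0
```

```bash
python3 s.py
```

```text
18.75 yaw 72.99 Tz [ 0.217 -0.023 -0.025] F [-0.5  0.9  7.3] op 35.68 pos [ 0.5089 -0.1507  0.0882] j7 -0.362 20.002230101963505
```

Knob is at yaw 73° with about zero torque, three clicks back. I'll release, raise, close the fingers and go to the button.

Call:
jog_arm(
  increments=[
    [0, 0, 0, 0, 0, 0, 50],
    [0, 0, 0, 0, 0, 0, 50],
    [0, 0, 0, 0, 0, 0, 50],
    [0, 0, 0, 0, 0, 0, 50],
    [0, 0, 0.2, 0, 0, 0, 50],
    [0, 0, 0.4, 0, 0, 0, 50],
    [0, 0, 0.6, 0, 0, 0, 50],
    [0, 0, 0.6, 0, 0, 0, 50],
  ],
)

```text
time_s: 19.42
position: [0.5103, -0.1513, 0.1508]
orientation: [[0.295, 0.955, 0.007], [0.955, -0.295, -0.002], [0.0, 0.007, -1.0]]
force: [0.4, 0.2, -0.3]
opening: 0.0499
grasp_force: 0.0
```

Call:
jog_arm(
  increments=[
    [-0.1, 0.3, 0, 0, 0, 0, 0],
    [-0.2, 0.6, 0, 0, 0, 0, 0],
    [-0.22, 1, 0, 0, 0, 0, 0],
    [-0.22, 1, 0, 0, 0, 0, 0],
    [-0.22, 1, 0, 0, 0, 0, 0],
  ],
)

```text
time_s: 19.83
position: [0.4854, -0.048, 0.1472]
orientation: [[0.289, 0.957, -0.001], [0.957, -0.289, 0.001], [0.001, -0.001, -1.0]]
force: [0.4, -0.2, 0.3]
opening: 0.0211
grasp_force: 0.0
```

Call:
jog_arm(
  increments=[
    [0, 0.13, 0, 0, 0, 0, 0],
    [0, 0.13, 0, 0, 0, 0, 0],
    [0, 0.13, 0, 0, 0, 0, 0],
    [0, 0.13, 0, 0, 0, 0, 0],
  ],
)

```text
time_s: 20.17
position: [0.4858, -0.0394, 0.1472]
orientation: [[0.297, 0.955, -0.001], [0.955, -0.297, -0.001], [-0.001, -0.001, -1.0]]
force: [0.5, -0.9, 0.1]
opening: 0.0006
grasp_force: 0.0
```

```bash
python3 s.py
```

```text
20.1667 yaw 72.72 Tz [ 0.001 -0.059 -0.029] F [ 0.5 -0.9  0.1] op 0.63 pos [ 0.4858 -0.0394  0.1472] j7 -0.537 0.0
```

Positioned over the button, so I'll press it.

Call:
jog_arm(
  increments=[
    [0, 0.01, -0.2, 0, 0, 0, 0],
    [0, 0.01, -0.35, 0, 0, 0, 0],
    [0, 0.01, -0.42, 0, 0, 0, 0],
    [0, 0.01, -0.45, 0, 0, 0, 0],
    [0, 0.01, -0.48, 0, 0, 0, 0],
    [0, 0.01, -0.5, 0, 0, 0, 0],
    [0, 0.01, -0.5, 0, 0, 0, 0],
    [0, 0.01, -0.5, 0, 0, 0, 0],
  ],
)

```text
time_s: 20.83
position: [0.4858, -0.0376, 0.0982]
orientation: [[0.296, 0.955, -0.0], [0.955, -0.296, -0.001], [-0.001, 0.0, -1.0]]
force: [-2.4, -2.0, 3.5]
opening: 0.0007
grasp_force: 1.9
```

Call:
jog_arm(
  increments=[
    [0, 0, -0.01, 0, 0, 0, 0],
    [0, 0, -0.02, 0, 0, 0, 0],
    [0, 0, -0.02, 0, 0, 0, 0],
  ],
)

```text
time_s: 21.08
position: [0.4861, -0.0373, 0.0963]
orientation: [[0.296, 0.955, 0.0], [0.955, -0.296, -0.001], [-0.001, 0.001, -1.0]]
force: [-2.7, -2.4, 7.2]
opening: 0.0006
grasp_force: 3.6
```

Call:
jog_arm(
  increments=[
    [0, 0, -0.01, 0, 0, 0, 0],
    [0, 0, -0.02, 0, 0, 0, 0],
    [0, 0, -0.02, 0, 0, 0, 0],
  ],
)

```text
time_s: 21.33
position: [0.4862, -0.0373, 0.096]
orientation: [[0.295, 0.955, 0.001], [0.955, -0.295, -0.002], [-0.002, 0.002, -1.0]]
force: [-6.4, -2.9, 21.6]
opening: 0.0004
grasp_force: 10.5
```

```bash
python3 - <<'E'
from h import *
for n in('scene','top'):
    c=imaging.get_calibration(n);Z=np.load(n+'0.npz');w=cloud(Z['d'],c);p=Z['p'].astype(int)
    o=np.array([.4875,-.039]) if n=='scene' else np.array([.4851,-.0379])
    rr=np.hypot(w[...,0]-o[0],w[...,1]-o[1])
    for a,b in((0,.006),(.006,.012),(.012,.015),(.015,.018),(.018,.021),(.021,.025),(.03,.04)):
        m=(rr>=a)&(rr<b);print(n,a,m.sum(),np.percentile(w[m][:,2],[5,50,95]).round(4))
E
python3 s.py
```

```text
scene 0 38 [0.1003 0.1021 0.1035]
scene 0.006 132 [0.0967 0.1021 0.1039]
scene 0.012 117 [0.0912 0.0963 0.1026]
scene 0.015 70 [0.0906 0.0921 0.0945]
scene 0.018 183 [0.0804 0.0905 0.0937]
scene 0.021 166 [0.0798 0.0821 0.0919]
scene 0.03 726 [0.0794 0.0813 0.0832]
top 0 25 [0.0991 0.1028 0.1044]
top 0.006 79 [0.0987 0.1021 0.105 ]
top 0.012 59 [0.0893 0.0985 0.1031]
top 0.015 67 [0.0892 0.0922 0.0942]
top 0.018 79 [0.0882 0.0915 0.0944]
top 0.021 127 [0.0779 0.0818 0.0915]
top 0.03 493 [0.0776 0.0808 0.084 ]
21.3333 yaw 72.81 Tz [-0.648  1.507  0.007] F [-6.4 -2.9 21.6] op 0.35 pos [ 0.4862 -0.0373  0.096 ] j7 -0.591 10.456088298233226
```

The button's free top is at .102 and the bezel at .092. The fingers stalled at .096 with 21 N, which means the button is fully in. Now I'll let go and check.

Call:
jog_arm(
  increments=[
    [0, 0, 0.15, 0, 0, 0, 0],
    [0, 0, 0.5, 0, 0, 0, 0],
    [0, 0, 0.9, 0, 0, 0, 0],
    [0, 0, 1, 0, 0, 0, 0],
    [0, 0, 1, 0, 0, 0, 0],
    [0, 0, 1, 0, 0, 0, 0],
    [0, 0, 1, 0, 0, 0, 0],
  ],
)

```text
time_s: 21.92
position: [0.4853, -0.0366, 0.1923]
orientation: [[0.295, 0.956, -0.002], [0.956, -0.295, 0.001], [-0.0, -0.002, -1.0]]
force: [-0.5, 0.0, 0.3]
opening: 0.0006
grasp_force: 0.0
```

```bash
python3 - <<'E'
from h import *
p,d,c=grab("scene"); cv2.imwrite("pics/end.png",cv2.resize(p[130:430,120:480],None,fx=2,fy=2))
E
python3 s.py
```

```text
21.9667 yaw 72.85 Tz [-0.087 -0.05   0.   ] F [-0.4  0.6  0.3] op 0.39 pos [ 0.485  -0.0367  0.192 ] j7 -0.502 0.0
```

View pics/end.png

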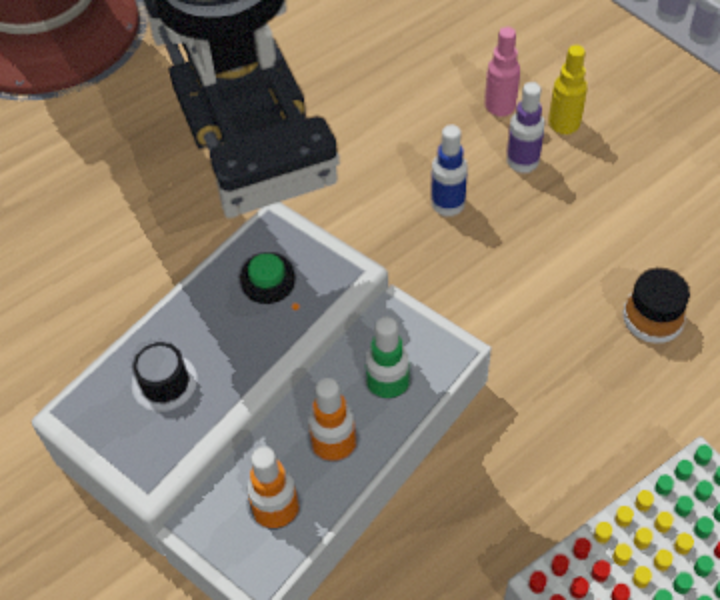

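The green bottle is home at (388,360), the knob (161,370) and button (267,272) are free, and the bystanders are standing undisturbed.

```bash
python3 -c "
from h import *
print(order.hand_in())"
```

```text
the job is handed in; nothing more can be done
None
```

The job is handed in after about 22 s: the green bottle is home in the empty well, the knob was turned to its end stop (about 0.35 N m there) and back three clicks, the start button was pressed fully in and released, and the other bottles were left alone.

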